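# Refit the cup head of a vortex mixer and hold it in touch mode

## Task

Put the black cup head back on the vortex mixer: turn it so that the flat in its bore meets the flat of the D-shaped drive shaft, and push it on until its hub sits fully home on the black collar, square and with no gap. Then press it down against the mixer's springy touch switch and keep it pressed well down with the gripper: the program finishes while still holding it down like that, without letting go. Leave the platform head and the other things on the counter where they are.

Things in the scene. Friction and masses are not known exactly. Their poses are not given: they have to be found in the camera images.
- cup_head: Loose black cup head, upright on the pale blue mat (top 3 mm above the counter), about 95 g. Round hub 36 mm wide from 0 to 20 mm up, cup above. D-bore in the underside, on the axis, 20 mm deep, 20 mm wide, its flat 5 mm from the axis (1 mm clearance round the shaft), mouth chamfered 2 mm. Origin: centre of the hub's underside; z up the axis; x from the axis to the bore's flat (white line on cup).
- cup_rim (a point): Centre of the cup head's rim, 46 mm above its underside, axes as the head's. The cup is 46 mm in diameter with a straight band to grip from 24 to 46 mm above the head's underside, and a dish 12 mm deep. A white line in the dish, over the rim and down the outside marks the x side, where the bore's flat is.
- spigot (a point): Upright steel D-shaft on a black collar (42 mm wide) on top of the mixer. Shaft 18 mm in diameter, flat 4 mm from the axis, 18 mm tall, top edge chamfered 2 mm. Point: on the axis at the collar's top face, seat of the hub, about 120 mm above the counter; sinks when pressed. z up; x from the axis to the shaft's flat (white line on the collar). The head fits only with its x along this x.
- drive (a joint): How far shaft and collar are pressed down on the touch switch, in m: 0 free, 0.005 at the stop. Spring: starts to sink at about 5 N, needs about 12 N at the stop; springs up when let go. The switch is closed from 0.003 (about 9 N). The shaft may stand at any angle and turns only stiffly (about 0.3 N m).
- mixer: Vortex mixer, light grey with blue trim, heavy, fixed; 172 mm long (x), 128 mm wide (y), 85 mm high, with a blue turret (104 mm wide at its foot) up to 103 mm and a black rubber boot up to 112 mm round the shaft. Origin: on the counter, on the shaft's axis; z up; the sloping control panel is its -x end, 98 mm from the axis; the back is 74 mm from it.
- platform_head: The mixer's other attachment, to be left alone: a grey disc with a blue pad, 72 mm in diameter, 26 mm high in all, on a grey hub, loose on the same mat. Origin: centre of its underside.
- tube_rack: Blue rack with small capped tubes, 100 x 200 mm, 55 mm high, loose, left of the mixer; leave alone. Origin: centre of its underside.
- tip_box: Blue box of yellow pipette tips, 122 x 86 mm, 60 mm high, loose, right of the mat; leave alone. Origin: centre of its underside.
- marker: White and blue marker pen, 135 mm long, 14 mm thick, lying loose right of the mat; leave alone. Origin: middle of the pen, on the counter.
- reagent: Amber bottle with blue cap, 68 mm in diameter, 140 mm high, loose, far right; leave alone. Origin: centre of its underside.
- pipette: White hand pipette with grey shaft, 230 mm long, 26 mm high, lying loose left of the robot; leave alone. Origin: near its middle, on the counter.

How it is judged (in metres and radians):
At the end, for the whole second after the job is handed in: The cup head is fully home on the D-shaft (hub within 2 mm of the collar, axis within 3 mm and 0.1 rad, flats facing), the gripper is still on it, and the shaft is kept pressed at least 3 mm of its 5 mm down on the touch switch through the last second, the head still (z of cup_head in the frame of spigot between -0.003 and 0.002 m and horizontal distance between cup_head and spigot below 0.003 m and angle between the z axis of cup_head and the z axis of spigot, either way round below 0.1 rad and angle between the x axis of cup_head and the x axis of spigot, either way round below 0.4 rad and value of joint drive above 0.003 m and contact force between the fingers and cup_head above 2 N and contact force between cup_head and mixer above 4 N and linear speed of cup_head below 0.02 m/s); the arm keeps its last pose, push and grip.
It fails at once if another thing on the counter was moved (more than 25 mm) (distance of any of platform_head, tube_rack, tip_box, marker, reagent, pipette from where it was at the start of the episode above 0.025 m).
It also fails if it takes over 35 s, if anything falls off the work surface, if the arm or the gripper's body presses on something with over 40 N, if the wrist force passes 120 N, or if a joint passes its speed limit or range.

## Robot

A 6-joint arm with a two-finger parallel gripper is mounted at the origin on the work surface. World frame = base frame: x ahead of the robot, y to its left, z up, the work surface at z = 0. Lengths are in m, angles in degrees, forces in N, time in s.
With the tool pointing down it reaches from about 0.25 to 0.725 m from the base axis. Payload 9.7 kg.
Tool frame: the origin (TCP) lies midway between the tips of the shut fingers; the grasp point (between the pads) lies 19 mm behind it; z points along the fingers, y is the line along which they close (so a half turn about z gives the same grasp; the last joint's range is limited). The gripper opens to 85 mm and grips with 20 to 120 N. Pads are 22 mm wide; open, the fingers measure 114 mm over their backs; the gripper's body (76 mm by 85 mm) begins 54 mm behind the grasp point. The pads swing forward as they close: fully open they stand 13 mm farther back than shut.
Start: joints at [-66.692, 4.979, 10.078, 95.1, 0, 90], TCP at [0.218, -0.505, 0.231] pointing down, gripper open.
Joint ranges: [-179.16, 179.16], [-48.56, 103.87], [-65.8, 70.77], [-126.05, 130.52], [-82.76, 87.17], [-180, 180]. Speed limits (degrees/s): [127.2, 127.2, 147.25, 180, 180, 180].

## Interface

Orientations are given as a 3x3 rotation matrix whose columns are the frame's x, y, z axes.
In Python, from cell import r gives the robot as it stands. The module is installed in compiled form; this text tells all that it offers.
- The arm moves only by the shell command python3 -m creep 'ROWS' [FORCE]. ROWS is text: rows parted by semicolons, each of 7 numbers parted by spaces: the turn, a rotation vector about the tool's x, y, z in rad, then the shift along the tool's x, y, z in mm, then the finger opening in mm, from 0 to 85.4. In form: wx wy wz x y z hand; .... A call has exactly 8 rows; each row is the pose to reach, as a shift and turn from the pose commanded when the call began, along the tool's axes at that moment; what a row does not reach only later rows make up. A row lasts 1/10 s, in which the tool goes at most 50 mm and 8.59 degrees, less where a joint would pass 70% of its speed; a pose out of reach is approached as far as the arm can. A call with a gripper value outside its range is refused whole. The fingers move at their own pace and stop on an object; FORCE is the grip in N (left out, the last holds). Time passes only in rows, so rows that repeat a pose let the fingers close, or fill a call up. It gives the time, the measured TCP pose, the force, the opening and the grip force at its end, in the units of the state.
- r.read_state(): the state, without advancing time (a new reading comes with each control period).
- r.snapshot(name): name is "scene" or "top"; returns a dict with "pixels" (384x512x3 uint8, blue, green, red), "intrinsics" (3x3 intrinsics, pixels), "rvec" (rotation vector, rad) and "tvec" (3), from world to camera coordinates, as OpenCV has them. Camera axes: x right, y down, z forward; pixel columns grow to the right and rows downward; lengths in m; the calibration is good to about 2 mm. A picture is of the moment at which its call begins. There is no depth.
- r.finish_job(): hands the job in; it is judged then, once.
The state is a dict: "time": time; "q": joint angles; "joint_velocities": joint speeds; "joint_torque": joint torques, N m; "position": TCP position; "orientation": TCP orientation; "ft_force": force on the tool from outside, world axes, zero at the start; "wrist_torque": the same for the moment, N m; "width": finger opening in m; "grasp_force": force on a finger pad.
Only numpy, scipy, OpenCV 4.12 (cv2) and the standard library are available. Lean on these libraries where they do the work, as an engineer would, in place of code of your own. Each camera call takes 0.05 s, during which the arm holds its last target. There are 200 camera calls.

## Working session

There is one attempt and no reset: what is moved stays moved. The work goes in short steps, Python scripts to look and compute and a shell command to move; the robot and the scene stay as the last step left them, time stands still between calls to the robot, and variables do not carry over. Pictures are saved under pics/ and viewed, at most 10 in all, crops included, and the job is handed in when it is done.

```bash
mkdir -p pics; python3 - <<'E'
from cell import r
import cv2
for n in("scene","top"):
    s=r.snapshot(n); cv2.imwrite(f"pics/{n}0.png",s["pixels"]); print(n,s["intrinsics"],s["rvec"],s["tvec"])
s=r.read_state();print(s)
E
```

```text
scene [[444.57589764   0.         253.23097718]
 [  0.         444.57589764 194.23489907]
 [  0.           0.           1.        ]] [ 2.1654172   1.17971731 -0.41876254] [-0.2731151  -0.26382364  1.66661247]
top [[499.81434538   0.         262.63741334]
 [  0.         499.81434538 193.69335274]
 [  0.           0.           1.        ]] [ 2.11204881 -2.13569418  0.15444769] [0.03304162 0.52464099 1.47159596]
{'time': 0.1, 'q': array([-6.66941694e+01,  5.00735313e+00,  1.00384724e+01,  9.51009403e+01,
       -8.62998448e-04,  9.00017976e+01]), 'joint_velocities': array([-0.06133815, -0.07066296,  0.12090914, -0.15085452, -0.07783888,
       -0.01572637]), 'joint_torque': array([ 1.43240602e-03, -5.21562123e+01,  4.65652657e+01,  1.59778056e-02,
        5.64730999e-05, -4.37602765e-06]), 'position': array([ 0.21751045, -0.50492303,  0.23065502]), 'orientation': array([[ 9.18418530e-01,  3.95609855e-01, -4.95961284e-04],
       [ 3.95610166e-01, -9.18417856e-01,  1.11321623e-03],
       [-1.51003864e-05, -1.21860574e-03, -9.99999257e-01]]), 'ft_force': array([-0.0282022 ,  0.02502857, -0.24331157]), 'wrist_torque': array([-0.040835  , -0.03568142, -0.01247133]), 'grasp_force': 0.0, 'width': 0.08547067990926567}
```

View pics/scene0.png

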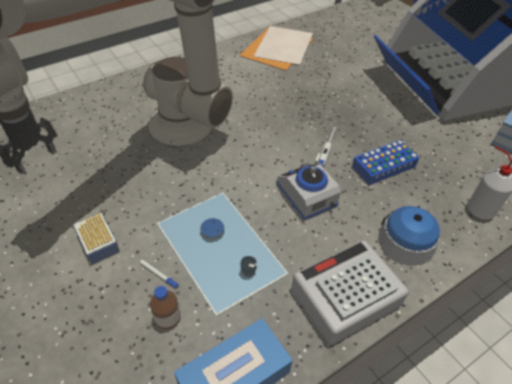

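View pics/top0.png

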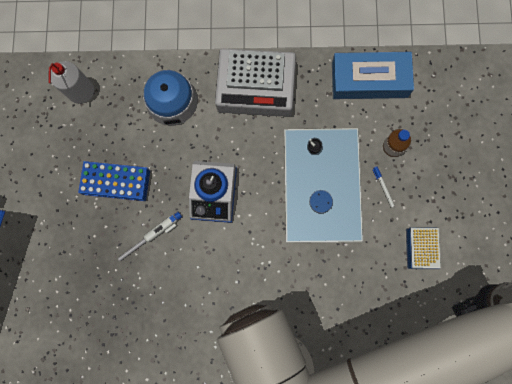

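The top view shows the cup head at about (315,146), the mixer shaft at (211,183) and the platform head at (320,201). In the scene view the cup is at (248,266) and the shaft at (314,174). Next I'll enlarge these areas.

```bash
python3 - <<'E'
import cv2,numpy as np
t=cv2.imread("pics/top0.png");s=cv2.imread("pics/scene0.png")
def c(i,u,v,h=20):return cv2.resize(i[v-h:v+h,u-h:u+h],(400,300) if 0 else (300,300),interpolation=cv2.INTER_CUBIC)
cv2.imwrite("pics/z0.png",np.vstack([np.hstack([c(t,315,146),c(t,211,183)]),np.hstack([c(s,248,266),c(s,314,174)])]))
E
```

```text
(no output)
```

View pics/z0.png

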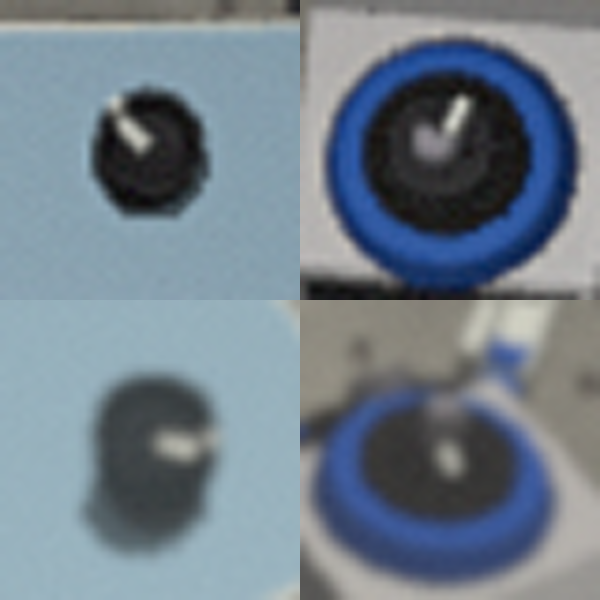

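The cup's white line points up-left in the top view, from (314.6,145) at the centre to (310,139.5) at the rim. The collar line goes from about (210.5,180) to (212.7,176). The shaft top is at (208.5,182) and leans because of perspective.

```bash
cat > h.py <<'E'
from cell import r
import cv2,numpy as np
def ray(s,px,z):
    R=cv2.Rodrigues(s["rvec"])[0];c=-R.T@np.ravel(s["tvec"])
    p=cv2.undistortPoints(np.float64(px).reshape(-1,1,2),s["intrinsics"],None).reshape(-1,2)
    d=np.c_[p,np.ones(len(p))]@R
    return c+d*((z-c[2])/d[:,2])[:,None]
def proj(s,P):return cv2.projectPoints(np.float64(P).reshape(-1,1,3),s["rvec"],s["tvec"],s["intrinsics"],None)[0].reshape(-1,2)
def circ(P):
    P=np.asarray(P)[:,:2];A=np.c_[2*P,np.ones(len(P))];x=np.linalg.lstsq(A,(P**2).sum(1),rcond=None)[0]
    return x[:2],np.sqrt(x[2]+x[:2]@x[:2])
def big(m,u,v,h=22,scale=8):   # largest contour in upscaled soft mask window, full-image px
    w=m[v-h:v+h,u-h:u+h].astype(np.float32)
    return w
def contours(g,thr,u,v,h=22,k=8):
    w=cv2.resize(g[v-h:v+h,u-h:u+h].astype(np.float32),None,fx=k,fy=k,interpolation=cv2.INTER_CUBIC)
    cs=cv2.findContours((w>thr).astype(np.uint8),cv2.RETR_CCOMP,cv2.CHAIN_APPROX_NONE)[0]
    return sorted([(c[:,0]+.5)/k-.5+[u-h,v-h] for c in cs],key=len)[::-1]
E
python3 - <<'E'
from h import *
for n,cu,sp in(("top",(315,146),(211,183)),("scene",(248,266),(314,176))):
    s=r.snapshot(n);I=s["pixels"].astype(float);g=I.mean(2)
    R=cv2.Rodrigues(s["rvec"])[0];print(n,"cam",-R.T@np.ravel(s["tvec"]))
    c=contours(-g,-105 if n=="top" else -110,*cu,18)[0];print("cup px",c.min(0),c.max(0))
    for z in(.049,):print(" cup",circ(ray(s,c,z)[:,:2]))
    blue=I[...,0]-I[...,2]
    for i,c in enumerate(contours(blue,70,*sp,24)[:3]):
        if len(c)>100:
            for z in(.085,.103,.112):print(" blue",i,len(c),z,circ(ray(s,c,z)))
    for nm,p,z,t in(("cup",cu,.049,120 if n=="top" else 120),("col",sp,.120,120)):
        h=7 if nm=="cup" else 10
        for c in contours(g,t,*p,h,16)[:6]:
            if len(c)<30:continue
            m=cv2.moments(np.float32(c));a=np.float32(c)
            l=cv2.fitLine(a,cv2.DIST_L2,0,.01,.01).ravel();tt=(a-l[2:])@l[:2];e=[l[2:]+l[:2]*tt.min(),l[2:]+l[:2]*tt.max()]
            w=ray(s,e,z);print(" ",nm,"line",np.round(e,2).tolist(),len(c),w[:,:2].round(4).tolist())
E
```

```text
top cam [ 0.27235068 -0.00493005  1.53874474]
cup px [306.8125 137.3125] [322.3125 154.3125]
 cup (array([ 0.66921428, -0.13427598]), np.float64(0.02359905168424441))
 blue 0 768 0.085 (array([0.54876714, 0.18144768]), np.float64(0.046697062371697774))
 blue 0 768 0.103 (array([0.5453446 , 0.17913998]), np.float64(0.046118867935050226))
 blue 0 768 0.112 (array([0.54363333, 0.17798614]), np.float64(0.04582977071673094))
 blue 1 521 0.085 (array([0.55248459, 0.18228357]), np.float64(0.03386132662563265))
 blue 1 521 0.103 (array([0.54901602, 0.17996553]), np.float64(0.033442061907935854))
 blue 1 521 0.112 (array([0.54728174, 0.17880651]), np.float64(0.033232429549095666))
  cup line [[310.45001220703125, 141.35000610351562], [313.9100036621094, 145.05999755859375]] 167 [[0.6853, -0.1212], [0.6734, -0.1315]]
  cup line [[307.3999938964844, 139.66000366210938], [310.989990234375, 139.13999938964844]] 162 [[0.6908, -0.112], [0.6923, -0.1231]]
  cup line [[319.69000244140625, 138.22000122070312], [321.69000244140625, 140.8000030517578]] 120 [[0.6948, -0.1498], [0.6865, -0.1557]]
  cup li
[... 654 characters left out ...]
.103 (array([0.548782  , 0.17789666]), np.float64(0.039345048053771293))
 blue 0 725 0.112 (array([0.5549638 , 0.17165376]), np.float64(0.03898403617157189))
  cup line [[248.39999389648438, 264.6300048828125], [254.52000427246094, 265.1400146484375]] 237 [[0.6806, -0.1369], [0.6909, -0.1238]]
  cup line [[240.6199951171875, 259.7300109863281], [241.02999877929688, 258.45001220703125]] 53 [[0.6559, -0.1464], [0.653, -0.1432]]
  col line [[312.1700134277344, 166.08999633789062], [324.1499938964844, 168.83999633789062]] 484 [[0.5264, 0.1945], [0.5553, 0.2182]]
  col line [[312.6499938964844, 173.05999755859375], [314.32000732421875, 176.22999572753906]] 138 [[0.5506, 0.1772], [0.5637, 0.1733]]
```

```bash
python3 - <<'E'
from h import *
from scipy.optimize import least_squares
out=[]
for n,cu,sp in(("top",(315,146),(211,183)),("scene",(248,266),(314,176))):
    S=[r.snapshot(n) for _ in range(5)];s=S[0];I=np.mean([a["pixels"].astype(float) for a in S],0);g=I.mean(2)
    np.save(n+".npy",I)
    c=contours(-g,-105 if n=="top" else -110,*cu,18)[0]
    P=ray(s,c,.049)[:,:2]; cam=-cv2.Rodrigues(s["rvec"])[0].T@np.ravel(s["tvec"])
    c0=np.array([.668,-.134]);d=c0-cam[:2];d/=np.linalg.norm(d)
    for _ in range(5):
        Q=P[((P-c0)@d>.000)&(np.linalg.norm(P-c0,axis=1)<.028)]
        c0=least_squares(lambda x:np.linalg.norm(Q-x,axis=1)-.023,c0,loss="soft_l1",f_scale=.001).x
    print(n,"rim",c0.round(4),len(Q),np.std(np.linalg.norm(Q-c0,axis=1)))
    print(" free",circ(Q))
    z=lambda u,v,h,k:cv2.resize(g[v-h:v+h,u-h:u+h],(k,k),interpolation=cv2.INTER_CUBIC)
    st=lambda a,lo,hi:np.clip((a-lo)/(hi-lo)*255,0,255)
    out.append(np.hstack([st(z(*cu,12,300),20,200),st(z(*sp,14,300),20,110)]))
cv2.imwrite("pics/z1.png",np.vstack(out))
E
```

```text
top rim [ 0.6622 -0.1345] 182 0.005351592560827724
 free (array([ 0.66890658, -0.13576027]), np.float64(0.01946738473500239))
scene rim [ 0.6756 -0.1352] 195 0.0046973579024824266
 free (array([ 0.67019511, -0.13154371]), np.float64(0.01799071627307594))[ WARN:0@13.016] global loadsave.cpp:1063 imwrite_ Unsupported depth image for selected encoder is fallbacked to CV_8U.
```

View pics/z1.png

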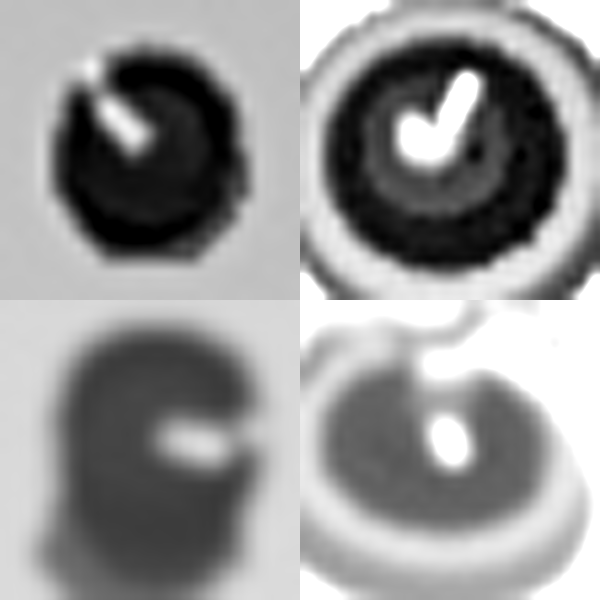

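The enhanced crops show the cup's rim outline, the lighter dish floor with its line, and a white spot on the rim. On the mixer they show the lighter collar disc, about (209.6,182.7) in the top view, with a radial line up to (212.7,176.3).

```bash
python3 - <<'E'
from h import *
deg=lambda v:np.degrees(np.arctan2(v[1],v[0])).round(1)
T=np.load("top.npy").mean(2);C=np.load("scene.npy").mean(2)
st=r.snapshot("top");sc=r.snapshot("scene")
# cup rim from hull, far half
for n,s,g,u,v,th in(("top",st,T,315,146,75),("scene",sc,C,248,266,100)):
    c=contours(-g,-th,u,v,18)[0];h=cv2.convexHull(np.float32(c))[:,0]
    # resample hull
    m=np.zeros((768*4,1024*4),np.uint8);cv2.fillPoly(m,[np.int32((h+.5)*8)],1);k=cv2.findContours(m,cv2.RETR_EXTERNAL,cv2.CHAIN_APPROX_NONE)[0][0][:,0]/8-.5
    P=ray(s,k,.049)[:,:2];cam=-cv2.Rodrigues(s["rvec"])[0].T@np.ravel(s["tvec"]);d=np.array([.668,-.134])-cam[:2];d/=np.linalg.norm(d);t=P@d
    Q=P[t>t.max()-.022];print(n,"hull far half",circ(Q),"min/max lateral",(P@[-d[1],d[0]]).min(),(P@[-d[1],d[0]]).max(), "far",t.max(),"d",d)
    e=t.max()-.023;l=((P@[-d[1],d[0]])[t>t.max()-.03]);l=(l.min()+l.max())/2;print("   from extremes",e*d+l*np.array([-d[1],d[0]]))
# collar in top: lighter disc
for th in(34,38,42,46,50):
    w=contours(T,th,209,183,9,16)[0];P=ray(st,w,.120);a,b=circ(P);print("collar",th,len(w),a.round(4),b.round(4))
# lines: ridge points by hand-located ends, refined as weighted centroids across rows
def ridge(g,u0,u1,v0,v1,lo):
    o=[]
    for v in range(v0,v1):
        w=np.clip(g[v,u0:u1]-lo,0,None)
        if w.sum()>30:o.append((w@np.arange(u0,u1)/w.sum(),v))
    return np.array(o)
a=ridge(T,210,216,175,180,60);print("collar line top",a.round(2).tolist());P=ray(st,a,.120);print(P[:,:2].round(4).tolist())
a=ridge(T,307,316,141,146,70);print("cup floor line top",a.round(2).tolist());print(ray(st,a,.037)[:,:2].round(4).tolist())
np.set_printoptions(linewidth=200)
print("top cup",T[136:156,306:325].astype(int));print("scene cup",C[257:274,240:262].astype(int));print("scene spig",C[164:182,306:324].astype(int));print("top spig",T[173:193,200:221].astype(int))
E
```

```text
top hull far half (array([ 0.67429235, -0.1334874 ]), np.float64(0.02187045580297594)) min/max lateral 0.0573146463719456 0.10433806932190713 far 0.7048752798949478 d [ 0.95069168 -0.31013759]
   from extremes [ 0.67332045 -0.13463421]
scene hull far half (array([ 0.67338401, -0.13328512]), np.float64(0.02021185839915383)) min/max lateral -0.2823188647373194 -0.24038498754674692 far -0.6147220820174316 d [-0.83286945  0.55346949]
   from extremes [ 0.67580402 -0.13526593]
collar 34 702 [0.5484 0.1801] 0.0204
collar 38 744 [0.5479 0.1798] 0.0193
collar 42 1051 [0.5482 0.18  ] 0.0171
collar 46 1051 [0.5489 0.1795] 0.0158
collar 50 450 [0.5542 0.1792] 0.0127
collar line top [[212.06, 176.0], [211.86, 177.0], [211.37, 178.0], [210.89, 179.0]]
[[0.5662, 0.172], [0.5633, 0.1725], [0.5603, 0.1739], [0.5574, 0.1753]]
cup floor line top [[308.52, 141.0], [310.3, 142.0], [311.15, 143.0], [312.31, 144.0], [312.7, 145.0]]
[[0.6898, -0.1163], [0.6865, -0.1217], [0.6833, -0.1242], [0.6801, -0.1277], [0.6769, -0.1288]]
top cup [[156 155 154 156 156 157 158 157 156 158 157 156 157 155 153 154 155 15
[... 5478 characters left out ...]
20]
 [ 31  24  29  38  47  46  44  47  50  53  41  41  46  45  48  47  27  25  27  25  23]
 [ 37  27  30  32  49  49  47  45  45  46  41  46  46  50  50  36  26  26  30  24  28]
 [ 43  25  24  27  34  44  47  49  47  48  49  48  48  49  39  23  23  28  26  19  35]
 [ 57  30  27  28  28  32  40  49  50  50  47  50  38  31  23  28  27  30  26  17  46]
 [ 91  49  30  25  27  29  32  31  28  34  31  29  21  25  26  28  25  24  25  44  84]
 [ 98  70  38  25  24  27  30  28  29  28  27  26  25  29  26  31  26  19  33  83  99]
 [101  93  66  40  25  24  25  29  29  30  30  28  25  26  25  23  27  35  50  95 102]
 [100 101  95  77  47  34  28  28  25  26  25  26  26  24  25  34  59  88  93  98 100]]
```

```bash
python3 - <<'E'
from h import *
deg=lambda v:np.degrees(np.arctan2(v[1],v[0])).round(1)
T=np.load("top.npy").mean(2);C=np.load("scene.npy").mean(2);S={"top":r.snapshot("top"),"scene":r.snapshot("scene")}
def blob(n,g,u0,u1,v0,v1,bg,z,ax):
    v,u=np.mgrid[v0:v1+1,u0:u1+1];w=np.clip(g[v0:v1+1,u0:u1+1]-bg,0,None).ravel()
    P=ray(S[n],np.c_[u.ravel(),v.ravel()],z)[:,:2];m=w@P/w.sum();c=np.cov(P.T,aweights=w);e=np.linalg.eigh(c);d=e[1][:,1];d*=np.sign(d[0])
    print(n,z,"centroid",m.round(4),"pca",deg(d),"sd",np.sqrt(e[0]).round(4),"from axis",deg(m-ax),np.linalg.norm(m-ax).round(4))
cu=np.array([.674,-.134]);sp=np.array([.5485,.18])
for z in(.037,.040):
    blob("top",T,310,315,141,147,60,z,cu);blob("scene",C,247,253,262,268,85,z,cu)
blob("top",T,308,310,137,140,157,.049,cu);blob("scene",C,254,257,262,266,125,.049,cu)
blob("top",T,210,214,175,178,60,.120,sp);blob("top",T,210,214,174,180,90,.120,sp);blob("scene",C,310,316,172,178,75,.120,sp)
E
```

```text
top 0.037 centroid [ 0.6824 -0.1276] pca 39.8 sd [0.0023 0.0049] from axis 37.5 0.0106
scene 0.037 centroid [ 0.679 -0.127] pca 33.7 sd [0.0031 0.0041] from axis 54.2 0.0086
top 0.04 centroid [ 0.6816 -0.1273] pca 39.8 sd [0.0023 0.0049] from axis 41.4 0.0101
scene 0.04 centroid [ 0.6806 -0.1281] pca 33.7 sd [0.0031 0.0041] from axis 41.9 0.0089
top 0.049 centroid [ 0.6934 -0.119 ] pca -72.2 sd [0.0015 0.0022] from axis 37.7 0.0245
scene 0.049 centroid [ 0.6908 -0.1171] pca -39.2 sd [0.0021 0.0039] from axis 45.2 0.0238
top 0.12 centroid [0.563  0.1729] pca -39.9 sd [0.002  0.0028] from axis -26.1 0.0161
top 0.12 centroid [0.5603 0.174 ] pca -25.5 sd [0.0016 0.0043] from axis -26.7 0.0132
scene 0.12 centroid [0.5569 0.1754] pca -30.1 sd [0.0028 0.0054] from axis -28.9 0.0096
```

```bash
python3 -m creep '0 0 0 30 -8 0 85; 0 0 0 75 -21 0 85; 0 0 0 120 -34 0 85; 0 0 0 165 -47 0 85; 0 0 0 210 -60 0 85; 0 0 0 255 -73 0 85; 0 0 0 295 -84 0 85; 0 0 0 330 -94 0 85' 30; python3 -c "
from cell import r
print(r.read_state()['q'])"
```

```text
time: 1.7
position: [0.485, -0.2865, 0.2313]
orientation: [[0.918, 0.396, 0.0], [0.396, -0.918, -0.0], [0.0, 0.0, -1.0]]
ft_force: [-0.4, -0.3, -0.3]
width: 0.0849
grasp_force: 0.0
[-3.05770699e+01  6.82065893e+00  1.20782556e+01  9.52448181e+01
  5.73810065e-03  1.26063441e+02]
```

```bash
python3 -m creep '0 0 -0.1 45 -13 0 85; 0 0 -0.24 90 -25 0 85; 0 0 -0.38 130 -36 0 85; 0 0 -0.52 165 -46 0 85; 0 0 -0.66 195 -54 0 85; 0 0 -0.8 217 -60 0 85; 0 0 -0.94 230 -64 0 85; 0 0 -1.08 234 -65 0 85'; python3 -c "
from cell import r
print(r.read_state()['q'])"
```

```text
time: 2.5
position: [0.6737, -0.1345, 0.2304]
orientation: [[0.077, 0.997, -0.001], [0.997, -0.077, 0.0], [0.0, -0.001, -1.0]]
ft_force: [-0.5, 0.2, 0.3]
width: 0.0847
grasp_force: 0.0
[-1.12978834e+01  2.56098860e+01  3.50690733e+01  9.95084500e+01
  1.12666373e-02  8.30912080e+01]
```

```bash
python3 -m creep '0 0 -0.1 0 0 20 85; 0 0 -0.2 0 0 50 85; 0 0 -0.3 0 0 80 85; 0 0 -0.4 0 0 110 85; 0 0 -0.5 0 0 135 85; 0 0 -0.5 0 0 155 85; 0 0 -0.5 0 0 167 85; 0 0 -0.5 0 0 170 85'; python3 - <<'E'
from h import *
o=[]
for n in("top","scene"):
    s=r.snapshot(n);u,v=proj(s,[[.674,-.134,.06]])[0].astype(int)
    o.append(cv2.resize(s["pixels"][v-30:v+30,u-30:u+30],(400,400),interpolation=cv2.INTER_CUBIC))
cv2.imwrite("pics/g0.png",np.hstack(o))
E
```

```text
time: 3.3
position: [0.672, -0.1358, 0.0597]
orientation: [[-0.404, 0.915, -0.002], [0.915, 0.404, 0.0], [0.001, -0.002, -1.0]]
ft_force: [-0.1, 0.0, 0.2]
width: 0.0846
grasp_force: 0.0
```

View pics/g0.png

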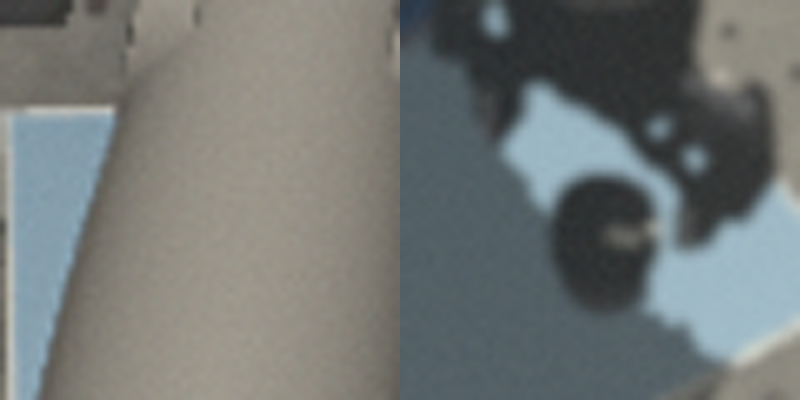

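The top view is hidden by the arm. The scene view shows the cup, centred at about (605,240) in the crop, between the two open fingers.

```bash
python3 -m creep '0 0 0 0 1 10 85; 0 0 0 1 2 20 85; 0 0 0 1 3 30 85; 0 0 0 1 3 38 85; 0 0 0 1 3 42 85; 0 0 0 1 3 42 85; 0 0 0 1 3 42 40; 0 0 0 1 3 42 35' 35;  python3 -m creep '0 0 0 0 0 0 30; 0 0 0 0 0 0 30; 0 0 0 0 0 0 30; 0 0 0 0 0 0 30; 0 0 0 0 0 0 30; 0 0 0 0 0 0 30; 0 0 0 0 0 0 30; 0 0 0 0 0 0 30' 60
```

```text
time: 4.2
position: [0.6753, -0.1339, 0.0199]
orientation: [[-0.404, 0.915, 0.001], [0.915, 0.404, -0.0], [-0.001, 0.001, -1.0]]
ft_force: [0.2, -0.0, 0.3]
width: 0.0587
grasp_force: 0.0
time: 5.0
position: [0.6755, -0.1339, 0.0202]
orientation: [[-0.404, 0.915, 0.001], [0.915, 0.404, -0.0], [-0.001, 0.001, -1.0]]
ft_force: [-1.3, -0.2, 5.2]
width: 0.0439
grasp_force: 61.7
```

```bash
python3 -m creep '0 0 0 0 0 -15 30; 0 0 0 0 0 -40 30; 0 0 0 0 0 -70 30; 0 0 0 0 0 -100 30; 0 0 0 0 0 -130 30; 0 0 0 0 0 -155 30; 0 0 0 0 0 -168 30; 0 0 0 0 0 -170 30'; python3 - <<'E'
from h import *
st=r.read_state();print(st["position"],st["orientation"].round(4).tolist(),st["width"],st["q"],st["ft_force"])
s=r.snapshot("scene");u,v=proj(s,[[.674,-.134,.2]])[0].astype(int)
cv2.imwrite("pics/g1.png",cv2.resize(s["pixels"][v-40:v+40,u-40:u+40],(560,560),interpolation=cv2.INTER_CUBIC));print(u,v)
E
```

```text
time: 5.8
position: [0.6756, -0.1339, 0.1922]
orientation: [[-0.404, 0.915, 0.003], [0.915, 0.404, -0.001], [-0.002, 0.003, -1.0]]
ft_force: [0.8, 0.1, -0.9]
width: 0.044
grasp_force: 61.2
[ 0.67559153 -0.13388055  0.19219532] [[-0.4041, 0.9147, 0.0034], [0.9147, 0.4041, -0.0006], [-0.0019, 0.0028, -1.0]] 0.04401751679797625 [-1.12098909e+01  2.43469972e+01  2.90766301e+01  9.45319492e+01
  2.24431371e-03  5.49533470e+01] [ 0.78663135  0.07818224 -0.93695497]
248 229
```

View pics/g1.png

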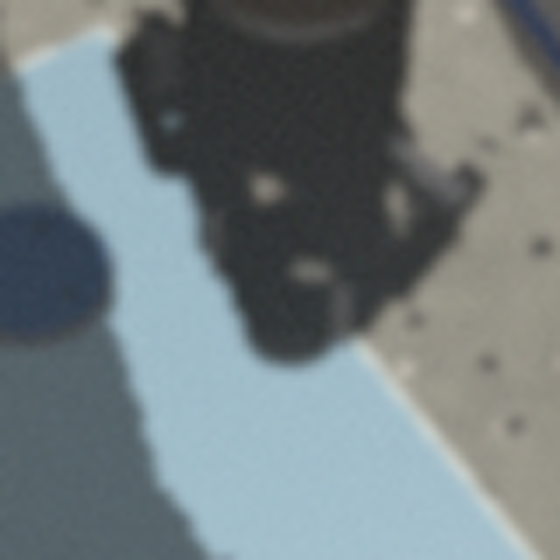

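The cup is gripped upright, with its line tick at crop (310,270). Now I'll carry it over the mixer while turning it.

```bash
python3 -m creep '0 0 0.1 25 1 0 30; 0 0 0.24 65 2 0 30; 0 0 0.38 105 3 0 30; 0 0 0.52 145 5 0 30; 0 0 0.66 185 6 0 30; 0 0 0.8 225 7 0 30; 0 0 0.94 260 8 0 30; 0 0 1.05 290 9 0 30'; python3 -c "
from cell import r
import numpy as np
s=r.read_state();p=s['position'];R=s['orientation'];print(s['q'],R.T@(np.array([.5485,.18,p[2]])-p)*1000,np.degrees(np.arctan2(R[1,0],R[0,0])))"
```

```text
time: 6.65
position: [0.5646, 0.1366, 0.1882]
orientation: [[0.596, 0.803, -0.002], [0.803, -0.596, -0.0], [-0.001, -0.001, -1.0]]
ft_force: [0.7, -0.7, -0.8]
width: 0.0438
grasp_force: 61.2
[1.35950230e+01 8.66715538e+00 9.33795265e+00 9.07715190e+01
 7.11365174e-03 1.40201684e+02] [ 2.52505388e+01 -3.88253224e+01  1.52936448e-02] 53.393376962095736
```

```bash
python3 -m creep '0 0 0.05 10 -15 0 30; 0 0 0.09 18 -27 0 30; 0 0 0.1 22 -33 0 30; 0 0 0.1 24 -36 0 30; 0 0 0.1 24 -36 0 30; 0 0 0.1 24 -36 0 30; 0 0 0.1 24 -36 0 30; 0 0 0.1 24 -36 0 30'; python3 - <<'E'
from h import *
s=r.read_state();p=s['position'];R=s['orientation'];print(p,s['q'],R.T@(np.array([.5485,.18,p[2]])-p)*1000,np.degrees(np.arctan2(R[1,0],R[0,0])))
o=[]
S=[r.snapshot("scene") for _ in range(4)];I=np.mean([a["pixels"].astype(float) for a in S],0);np.save("sc2.npy",I)
u,v=proj(S[0],[[.5485,.18,.17]])[0].astype(int);h=26;print(u,v)
a=cv2.resize(I[v-h:v+h,u-h:u+h],(600,600),interpolation=cv2.INTER_CUBIC)
cv2.imwrite("pics/m0.png",np.clip(a*1.5-30,0,255).astype(np.uint8))
E
```

```text
time: 7.45
position: [0.5515, 0.1753, 0.1893]
orientation: [[0.67, 0.742, 0.0], [0.742, -0.67, -0.0], [-0.0, 0.0, -1.0]]
ft_force: [-0.6, -0.5, -0.9]
width: 0.044
grasp_force: 61.2
[0.55147246 0.17527079 0.18927427] [ 1.76330021e+01  8.26206782e+00  9.00616872e+00  9.07442536e+01
 -3.11343287e-03  1.49717884e+02] [ 1.51755647e+00 -5.37568209e+00 -2.90106476e-04] 47.91511856870828
314 160
```

View pics/m0.png

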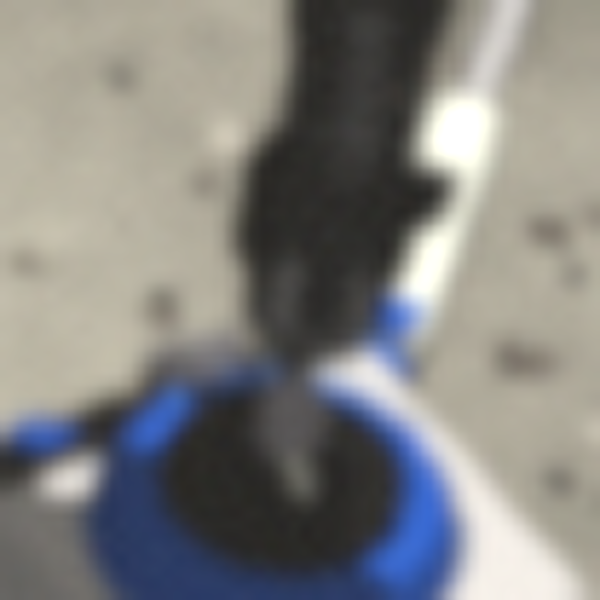

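The scene view shows the cup's hub, crop (300,350), just above and behind the shaft, (290,420), with one finger in front. Next I'll centre it and lower it to just above the shaft.

```bash
python3 -m creep '0 0 0 1 -2 0 30; 0 0 0 1 -4 0 30; 0 0 0 1.5 -5.4 0 30; 0 0 0 1.5 -5.4 6 30; 0 0 0 1.5 -5.4 14 30; 0 0 0 1.5 -5.4 22 30; 0 0 0 1.5 -5.4 28 30; 0 0 0 1.5 -5.4 28 30'; python3 - <<'E'
from h import *
s=r.read_state();p=s['position'];R=s['orientation'];print(p,R.T@(np.array([.5485,.18,p[2]])-p)*1000,s["ft_force"])
o=[]
for n in("scene","top"):
    S=[r.snapshot(n) for _ in range(4)];I=np.mean([a["pixels"].astype(float) for a in S],0);np.save(n+"3.npy",I)
    u,v=proj(S[0],[[.5485,.18,.14]])[0].astype(int);h=20;print(u,v)
    o.append(cv2.resize(I[v-h:v+h,u-h:u+h],(400,400),interpolation=cv2.INTER_CUBIC)*1.6-30)
cv2.imwrite("pics/m1.png",np.clip(np.hstack(o),0,255).astype(np.uint8))
E
```

```text
time: 8.45
position: [0.5478, 0.1803, 0.1599]
orientation: [[0.67, 0.742, -0.002], [0.742, -0.67, -0.001], [-0.002, -0.001, -1.0]]
ft_force: [-0.1, -0.0, -1.0]
width: 0.0442
grasp_force: 61.2
[0.54775908 0.1802714  0.15985529] [ 0.29480699  0.73192271 -0.00120416] [-0.07674388 -0.02413033 -1.02562718]
313 167
208 180
```

View pics/m1.png

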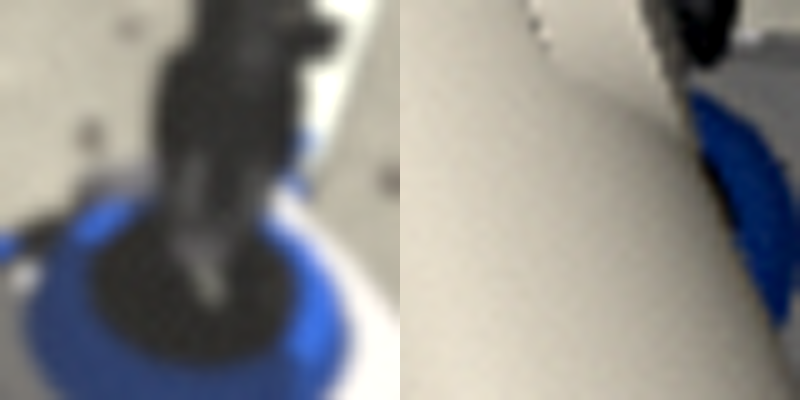

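The scene view shows the hub directly over the shaft, with the flat side and collar line facing the camera. The arm hides it in the top view. Now for the guarded insertion.

```bash
python3 -m creep '0 0 0 0.3 0.7 1 30; 0 0 0 0.3 0.7 2 30; 0 0 0 0.3 0.7 3 30; 0 0 0 0.3 0.7 4 30; 0 0 0 0.3 0.7 5 30; 0 0 0 0.3 0.7 6 30; 0 0 0 0.3 0.7 7 30; 0 0 0 0.3 0.7 7 30'
```

```text
time: 9.65
position: [0.5489, 0.1802, 0.1541]
orientation: [[0.67, 0.742, -0.0], [0.742, -0.67, -0.0], [-0.0, -0.0, -1.0]]
ft_force: [-0.1, 0.5, -0.8]
width: 0.0438
grasp_force: 61.2
```

```bash
python3 -m creep '0 0 0 0 0 0.5 30; 0 0 0 0 0 1 30; 0 0 0 0 0 1.5 30; 0 0 0 0 0 2 30; 0 0 0 0 0 2.5 30; 0 0 0 0 0 3 30; 0 0 0 0 0 3.5 30; 0 0 0 0 0 3.5 30'
```

```text
time: 10.45
position: [0.549, 0.1802, 0.1511]
orientation: [[0.67, 0.743, 0.0], [0.743, -0.67, 0.0], [0.0, 0.0, -1.0]]
ft_force: [-1.6, -0.7, 1.7]
width: 0.0443
grasp_force: 61.4
```

```bash
python3 -m creep '0 0 0 0 0 0.5 30; 0 0 0 0 0 1 30; 0 0 0 0 0 1.5 30; 0 0 0 0 0 2 30; 0 0 0 0 0 2 30; 0 0 0 0 0 2 30; 0 0 0 0 0 2 30; 0 0 0 0 0 2 30'; python3 -c "
from cell import r
s=r.read_state();print(s['ft_force'],s['wrist_torque'],s['position'])"
```

```text
time: 11.25
position: [0.549, 0.1802, 0.1489]
orientation: [[0.67, 0.742, 0.0], [0.742, -0.67, 0.0], [0.0, 0.0, -1.0]]
ft_force: [-1.5, -0.2, 5.1]
width: 0.0443
grasp_force: 61.6
[-1.46583596 -0.23481273  5.11869336] [-0.20776821  0.39850899  0.04702756] [0.54902021 0.18023035 0.1489374 ]
```

```bash
python3 -m creep '0 0 0 -0.3 -0.3 0 30; 0 0 0 -0.7 -0.8 0 30; 0 0 0 -0.7 -0.8 0 30; 0 0 0 -0.7 -0.8 0 30; 0 0 0 -0.7 -0.8 0.5 30; 0 0 0 -0.7 -0.8 1 30; 0 0 0 -0.7 -0.8 1.5 30; 0 0 0 -0.7 -0.8 1.5 30'; python3 -c "
from cell import r
s=r.read_state();print(s['ft_force'],s['wrist_torque'],s['position'])"
```

```text
time: 12.05
position: [0.5479, 0.1802, 0.1472]
orientation: [[0.67, 0.742, -0.0], [0.742, -0.67, -0.0], [-0.0, 0.0, -1.0]]
ft_force: [0.2, -1.6, -0.4]
width: 0.044
grasp_force: 61.4
[ 0.15267765 -1.63486532 -0.39714644] [-0.24764426  0.11295924  0.01621958] [0.54791405 0.18022652 0.14723207]
```

```bash
python3 -m creep '0 0 0 -0.3 0.3 0 30; 0 0 0 -0.4 0.4 0.7 30; 0 0 0 -0.4 0.4 1.4 30; 0 0 0 -0.4 0.4 2.1 30; 0 0 0 -0.4 0.4 2.8 30; 0 0 0 -0.4 0.4 3.5 30; 0 0 0 -0.4 0.4 4 30; 0 0 0 -0.4 0.4 4 30'; python3 -c "
from cell import r
s=r.read_state();print(s['ft_force'],s['wrist_torque'],s['position'])"
```

```text
time: 12.85
position: [0.5479, 0.1797, 0.1432]
orientation: [[0.67, 0.743, -0.0], [0.743, -0.67, -0.0], [-0.0, -0.0, -1.0]]
ft_force: [-0.4, -0.5, -0.7]
width: 0.044
grasp_force: 61.4
[-0.3982796  -0.47765395 -0.679321  ] [ 0.0050768  -0.00968951  0.02568084] [0.5479302  0.17970143 0.14320218]
```

```bash
python3 -m creep '0 0 0 0 0 0.8 30; 0 0 0 0 0 1.6 30; 0 0 0 0 0 2.4 30; 0 0 0 0 0 3.2 30; 0 0 0 0 0 4 30; 0 0 0 0 0 5 30; 0 0 0 0 0 6 30; 0 0 0 0 0 6 30' 90; python3 -c "
from cell import r
s=r.read_state();print(s['ft_force'],s['wrist_torque'],s['position'])"
```

```text
time: 13.65
position: [0.548, 0.1797, 0.1374]
orientation: [[0.67, 0.742, 0.0], [0.742, -0.67, 0.0], [0.0, 0.0, -1.0]]
ft_force: [0.2, -0.7, -1.0]
width: 0.0433
grasp_force: 91.8
[ 0.16331803 -0.72362164 -1.01534197] [-0.01942671 -0.03360611  0.03582881] [0.54799604 0.17971123 0.13737734]
```

Nearly seated and still no force. Next I'll press down on the spring.

```bash
python3 -m creep '0 0 0 0 0 0.5 30; 0 0 0 0 0 1 30; 0 0 0 0 0 1.5 30; 0 0 0 0 0 2 30; 0 0 0 0 0 2.5 30; 0 0 0 0 0 3 30; 0 0 0 0 0 3 30; 0 0 0 0 0 3 30'; python3 -c "
from cell import r
s=r.read_state();print(s['ft_force'],s['wrist_torque'],s['position'])"
```

```text
time: 14.45
position: [0.5481, 0.1798, 0.1348]
orientation: [[0.67, 0.743, 0.001], [0.743, -0.67, 0.0], [0.001, 0.0, -1.0]]
ft_force: [-1.0, -0.5, 5.8]
width: 0.0434
grasp_force: 92.2
[-0.95436659 -0.49532462  5.82565823] [-0.0634885   0.33592307  0.05185074] [0.54808347 0.17975727 0.1347831 ]
```

```bash
python3 -m creep '0 0 0 0 0 0.5 30; 0 0 0 0 0 1 30; 0 0 0 0 0 1.5 30; 0 0 0 0 0 2 30; 0 0 0 0 0 2.5 30; 0 0 0 0 0 3 30; 0 0 0 0 0 3 30; 0 0 0 0 0 3 30'; python3 -c "
from cell import r
s=r.read_state();print(s['ft_force'],s['wrist_torque'],s['position'])"
```

```text
time: 15.25
position: [0.5481, 0.1798, 0.1323]
orientation: [[0.67, 0.743, 0.001], [0.743, -0.67, 0.0], [0.001, 0.001, -1.0]]
ft_force: [-2.4, -1.2, 9.6]
width: 0.0436
grasp_force: 92.6
[-2.41931792 -1.23823599  9.64595558] [-0.08602403  0.67168392 -0.02885117] [0.54810498 0.17978549 0.13232359]
```

```bash
python3 -m creep '0 0 0 0 0 0.3 30; 0 0 0 0 0 0.6 30; 0 0 0 0 0 0.9 30; 0 0 0 0 0 1.2 30; 0 0 0 0 0 1.5 30; 0 0 0 0 0 1.5 30; 0 0 0 0 0 1.5 30; 0 0 0 0 0 1.5 30'; python3 - <<'E'
from h import *
o=[]
for i in range(2):
    st=r.read_state();print(st['ft_force'],st['wrist_torque'],st['position'],st['joint_velocities'].round(2))
    s=r.snapshot("scene")
u,v=proj(s,[[.548,.18,.13]])[0].astype(int);h=22
cv2.imwrite("pics/f.png",np.clip(cv2.resize(s["pixels"][v-h:v+h,u-h:u+h].astype(float),(500,500),interpolation=cv2.INTER_CUBIC)*1.6-30,0,255).astype(np.uint8))
E
```

```text
time: 16.05
position: [0.5482, 0.1799, 0.1321]
orientation: [[0.67, 0.743, 0.002], [0.743, -0.67, 0.001], [0.002, 0.001, -1.0]]
ft_force: [-5.2, -0.8, 17.4]
width: 0.0432
grasp_force: 93.6
[-5.18551888 -0.8357919  17.35411061] [-0.23764067  1.24395034  0.01191244] [0.54823202 0.17987045 0.13212741] [-0.1  -0.01 -0.02 -0.12 -0.05  0.05]
[-5.53325805 -0.92605118 17.53443095] [-0.23358805  1.24035936 -0.01734093] [0.54822581 0.17986882 0.13214608] [ 0.01  0.01 -0.1   0.07 -0.03 -0.07]
```

View pics/f.png

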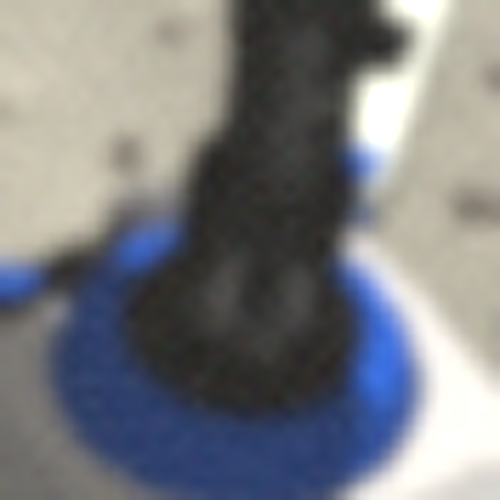

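The hub sits on the collar at the switch stop: the TCP is at 0.132, so the underside is at about 0.115, and the net force is about 18 N. The readings agree, so I'm handing in.

```bash
python3 -c "
from cell import r
print(r.finish_job());print(r.read_state()['ft_force'])"
```

```text
the job is handed in; nothing more can be done
None
the job is handed in; nothing more can be done
```

I handed the job in at about 16 s with the cup head on the D-shaft, seated on the collar and held against the switch stop at about 18 N in the closed gripper; the hand-in gave no verdict, so seating and press depth are inferred from arm height and force readings.

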